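Put four mixed-up bonding-wire spools back on their own spindles

ROBOT

A 6-joint arm with a two-finger parallel gripper is mounted at the origin on a cart in front of the work surface, level with it; the furniture and walls round the work are solid. World frame = base frame: x ahead of the robot, y to its left, z up, the work surface at z = 0. Lengths are in mm, angles in rad, forces in N, time in s.
With the tool pointing down it reaches from about 325 to 775 mm from the base axis. Payload 5.5 kg.
Tool frame: the origin (TCP) lies on the centre line of the jaws, within the pads' length; the fingertips stand bot.tip_extent ahead of it and the grasp point (between the pads) lies 2 mm behind it (bot.tip_extent is the distance from the TCP to the fingertips, in mm); z points along the fingers, y is the line along which they close (so a half turn about z gives the same grasp; the last joint's range is limited). The gripper opens to 88 mm and grips with 3 to 60 N. Pads are 20 mm wide; open, the fingers measure 115 mm over their backs; the gripper's body (75 mm by 178 mm) begins 61 mm behind the grasp point.
Start: joints at [1.28, 0.091, 1.231, -0, 1.82, -0.057], TCP at [139.009, 583.689, 239.631] pointing down, gripper open.
Joint ranges: [-2.87, 2.87], [-0.86, 2.18], [0.17, 2.46], [-1.51, 4.65], [0.06, 2.69], [-2.65, 2.65]. Speed limits (rad/s): [2.57, 2.57, 3.01, 3.14, 3.14, 3.14].

INTERFACE

Orientations are given as a unit quaternion [w, x, y, z].
In Python, from plant import bot gives the robot as it stands. The module is installed in compiled form; this text tells all that it offers.
- The arm moves only by the shell command python3 -m jog 'ROWS' [FORCE]. ROWS is JSON, a list of rows, each a list of 5 numbers: the opening, from 0 (shut) to 1 (fully open), then the shift along the tool's x, y, z normalised to -1 to 1, where 1 is 0.06 m, then the turn about the tool's z normalised to -1 to 1, where 1 is 10 degrees. A call has 1 to 5 rows; each row shifts and turns the commanded pose from where the row before left it, along the tool's axes as they then stand; what a row does not reach is not made up. A row lasts 1/8 s, in which the tool goes at most 62.5 mm and 10.7 degrees, less where a joint would pass 70% of its speed; a pose out of reach is approached as far as the arm can. A call with a number of a shift or a turn outside -1 to 1 is refused whole. A call with a gripper value outside its range is refused whole. The fingers move at their own pace and stop on an object; FORCE is the grip in N (left out, the last holds). Time passes only in rows, so rows that do not move let the fingers close. It gives the time, the measured TCP pose, the force, the opening and the grip force at its end, in the units of the state.
- bot.state(): the state, without advancing time (a new reading comes with each control period).
- bot.get_image(name): name is "scene" or "side" or "wrist"; returns the picture (420x560x3 uint8, red, green, blue); there is no depth.
- bot.get_calibration(name): a dict with "mtx" (3x3 intrinsics, pixels), "R" (3x3) and "t" (3): a world point X has camera coordinates R X + t; the wrist camera has in their place "mount" (4x4, takes a point from camera to tool coordinates, whose origin is the TCP and whose axes are the flange's). Camera axes: x right, y down, z forward; pixel columns grow to the right and rows downward; lengths in mm; the calibration is good to about 2 mm. A picture is of the moment at which its call begins: read the wrist's pose just before it. get_calibration takes no time and is no camera call.
- bot.sign_off(): hands the job in; it is judged then, once.
Trained networks look in the newest picture that a camera, given by its name, has taken for a name from the list of things; names that differ only in an ending like _2 or _b are one class to them, and where a whole thing is asked for, a point or a joint stands for the part that bears it (a point fixed in the world has none). Each returns a list of dicts, best first, with "score" (0 to 1); they miss things now and then, are a little off and sometimes report something else, mostly with a low value. They report only what shows in the picture. A call takes as long as a camera call. They do not tell look-alikes from the thing itself.
- bot.look_for(camera, query): "position" ([x, y, z] in mm, in the coordinates of the camera as it stood for that picture, good to about 4 mm: the middle of the surface that is visible of it).
- bot.cut_out(camera, query): "region" (420x560 bool, what is visible of it).
The state is a dict: "time_s": time; "qpos": joint angles; "dq": joint speeds; "joint_efforts": joint torques, N m; "position": TCP position; "tcp_rot": TCP orientation; "contact_force": force on the tool from outside, world axes, zero at the start; "wrist_torque": the same for the moment, N m; "gripper_width": finger opening in mm; "grip_force": force on a finger pad.
Only numpy, scipy, OpenCV 4.12 (cv2) and the standard library are available. Lean on these libraries where they do the work, as an engineer would, in place of code of your own. Each camera call takes 0.05 s, during which the arm holds its last target. There are 200 camera calls.

TASK

The four bonding-wire spools have been put back on each other's spindles. Get every spool onto the spindle of its own colour, fully down on the shoulder and let go, using the bare steel spindle as the halfway place and leaving it empty at the end. The wire is delicate: never put a spool down on the bench or tip one over.

Things in the scene. Friction and masses are not known exactly. Their poses are not given: they have to be found in the camera images.
- red_spool: loose red wire spool wound with gold-coloured wire: two red flanges 54 mm in diameter with a through bore of 34 mm, 27 mm high, about 0.09 kg, standing upright (axis z up) over the hub of a spindle. Origin at the centre of its underside. It is gripped from above across the 54 mm flanges, in any direction; it turns freely on the hub.
- yellow_spool: loose yellow wire spool wound with gold-coloured wire: two yellow flanges 54 mm in diameter with a through bore of 34 mm, 27 mm high, about 0.09 kg, standing upright (axis z up) over the hub of a spindle. Origin at the centre of its underside. It is gripped from above across the 54 mm flanges, in any direction; it turns freely on the hub.
- green_spool: loose green wire spool wound with silver-coloured wire: two green flanges 54 mm in diameter with a through bore of 34 mm, 27 mm high, about 0.09 kg, standing upright (axis z up) over the hub of a spindle. Origin at the centre of its underside. It is gripped from above across the 54 mm flanges, in any direction; it turns freely on the hub.
- blue_spool: loose blue wire spool wound with silver-coloured wire: two blue flanges 54 mm in diameter with a through bore of 34 mm, 27 mm high, about 0.09 kg, standing upright (axis z up) over the hub of a spindle. Origin at the centre of its underside. It is gripped from above across the 54 mm flanges, in any direction; it turns freely on the hub.
- red_spindle: red spindle: dark round base with a broad red ring, red hub. Fast on the bench. Base 80 mm wide, 10 mm thick; column 44 mm wide, its top (the shoulder a spool rests on) 22 mm above the bench; hub 30 mm wide for 9 mm, then tapering to 13 mm, tip 51.5 mm above the bench: it centres a spool lowered over it. Origin on the axis at bench level, z up. Spindles stand 95 mm or more apart.
- yellow_spindle: yellow spindle: dark round base with a broad yellow ring, yellow hub. Fast on the bench. Base 80 mm wide, 10 mm thick; column 44 mm wide, its top (the shoulder a spool rests on) 22 mm above the bench; hub 30 mm wide for 9 mm, then tapering to 13 mm, tip 51.5 mm above the bench: it centres a spool lowered over it. Origin on the axis at bench level, z up. Spindles stand 95 mm or more apart.
- green_spindle: green spindle: dark round base with a broad green ring, green hub. Fast on the bench. Base 80 mm wide, 10 mm thick; column 44 mm wide, its top (the shoulder a spool rests on) 22 mm above the bench; hub 30 mm wide for 9 mm, then tapering to 13 mm, tip 51.5 mm above the bench: it centres a spool lowered over it. Origin on the axis at bench level, z up. Spindles stand 95 mm or more apart.
- blue_spindle: blue spindle: dark round base with a broad blue ring, blue hub. Fast on the bench. Base 80 mm wide, 10 mm thick; column 44 mm wide, its top (the shoulder a spool rests on) 22 mm above the bench; hub 30 mm wide for 9 mm, then tapering to 13 mm, tip 51.5 mm above the bench: it centres a spool lowered over it. Origin on the axis at bench level, z up. Spindles stand 95 mm or more apart.
- bare_spindle: bare spindle, uncoloured: aluminium base, steel hub; empty at start and end. Fast on the bench. Base 80 mm wide, 10 mm thick; column 44 mm wide, its top (the shoulder a spool rests on) 22 mm above the bench; hub 30 mm wide for 9 mm, then tapering to 13 mm, tip 51.5 mm above the bench: it centres a spool lowered over it. Origin on the axis at bench level, z up. Spindles stand 95 mm or more apart.
Not all that is in view belongs to the job. What is shaped like the red_spindle but pink is not meant.

How it is judged:
By the outcome, as a careful person would: the job done as asked, in the order asked, and still so for the second after the job is handed in, with the robot touching nothing.
It also fails if it takes over 109 s, if anything falls off the work surface, if the arm or the gripper's body presses on something with over 40 N, if the wrist force passes 120 N, or if a joint passes its speed limit or range.

## Working session

There is one attempt and no reset: what is moved stays moved. The work goes in short steps, Python scripts to look and compute and a shell command to move; the robot and the scene stay as the last step left them, time stands still between calls to the robot, and variables do not carry over. Pictures are saved under pics/ and viewed, at most 14 in all, crops included, and the job is handed in when it is done.

```bash
mkdir -p pics; cat > h.py <<'E'
import numpy as np, cv2
from plant import bot
def save(n,im): cv2.imwrite(f'pics/{n}.png',im[:,:,::-1])
def cam(c):
    k=bot.get_calibration(c); return np.array(k['mtx']),np.array(k['R']) if 'R' in k else None,np.array(k['t']) if 't' in k else None
def world(c,p):
    K,R,t=cam(c); return R.T@(np.array(p)-t)
def onplane(c,uv,z):
    K,R,t=cam(c); d=R.T@np.linalg.inv(K)@[uv[0],uv[1],1]; o=-R.T@t; return o+d*(z-o[2])/d[2]
def proj(c,X):
    K,R,t=cam(c); p=K@(R@np.array(X)+t); return p[:2]/p[2]
E
python3 - <<'E'
from h import *
s=bot.state(); print(s['position'],s['tcp_rot'],s['gripper_width'],bot.tip_extent,s['time_s'],s['contact_force'])
for c in('scene','side'):
    save(c+'0',bot.get_image(c)); print(c)
    for n in ['red','yellow','green','blue']:
        for q in (n+'_spool',n+'_spindle'):
            print(q,[(np.round(world(c,d['position'])).tolist(),np.round(d['score'],2)) for d in bot.look_for(c,q)])
    print('bare',[(np.round(world(c,d['position'])).tolist(),np.round(d['score'],2)) for d in bot.look_for(c,'bare_spindle')])
E
```

```text
[138.92384821 583.42250609 238.52913778] [-1.60001423e-04  1.16639639e-01  9.93173848e-01 -9.36589074e-04] 87.95487994112432 17.0 0.0 [ 0.38828396 -0.8476749  -0.0450702 ]
scene
red_spool [([612.0, 105.0, 34.0], np.float64(0.82))]
red_spindle [([340.0, 351.0, 10.0], np.float64(0.94)), ([304.0, 473.0, 10.0], np.float64(0.89)), ([620.0, 521.0, 13.0], np.float64(0.83)), ([451.0, 182.0, 6.0], np.float64(0.56))]
yellow_spool [([473.0, 342.0, 39.0], np.float64(0.81))]
yellow_spindle [([619.0, 257.0, 8.0], np.float64(0.63)), ([625.0, 257.0, 40.0], np.float64(0.57))]
green_spool [([605.0, 108.0, 13.0], np.float64(0.68)), ([450.0, 180.0, 43.0], np.float64(0.53))]
green_spindle [([467.0, 345.0, 9.0], np.float64(0.85))]
blue_spool [([623.0, 256.0, 41.0], np.float64(0.67))]
blue_spindle [([606.0, 107.0, 16.0], np.float64(0.66)), ([449.0, 181.0, 45.0], np.float64(0.3))]
bare [([456.0, 19.0, 10.0], np.float64(0.89))]
side
red_spool []
red_spindle [([455.0, 183.0, 9.0], np.float64(0.93)), ([628.0, 520.0, 12.0], np.float64(0.93)), ([351.0, 344.0, 8.0], np.float64(0.81)), ([312.0, 466.0, 10.0], np.float64(0.7))]
yellow_spool [([480.0, 339.0, 37.0], np.float64(0.55))]
yellow_spindle [([627.0, 258.0, 8.0], np.float64(0.56))]
green_spool [([461.0, 178.0, 40.0], np.float64(0.83)), ([613.0, 109.0, 8.0], np.float64(0.48))]
green_spindle [([477.0, 345.0, 8.0], np.float64(0.63))]
blue_spool [([630.0, 256.0, 37.0], np.float64(0.77))]
blue_spindle [([613.0, 106.0, 11.0], np.float64(0.66)), ([462.0, 182.0, 42.0], np.float64(0.52))]
bare [([467.0, 20.0, 15.0], np.float64(0.64)), ([461.0, 180.0, 44.0], np.float64(0.19))]
```

View pics/scene0.png

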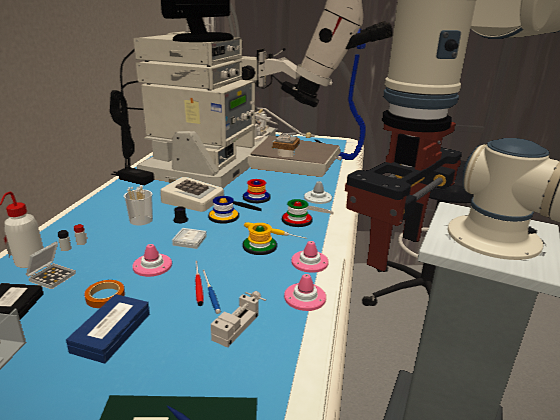

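View pics/side0.png

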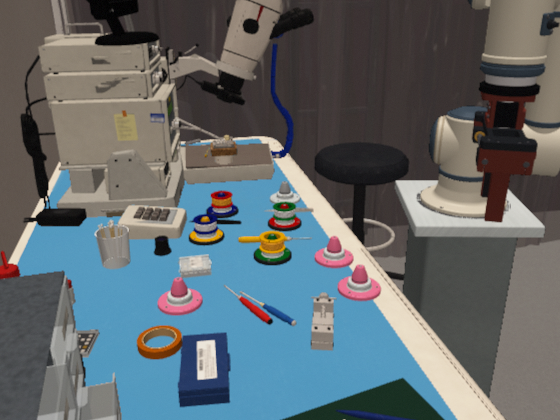

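Scene picture: the blue spindle at (257,190) holds the red spool, the yellow at (222,210) holds blue, the green at (260,240) holds yellow, the red at (297,213) holds green, and the bare spindle is at (318,190). The pink look-alikes at (152,262), (310,257) and (305,293) are ruled out because they are pink and empty. The microscope head at (305,95) is a possible obstacle, so I'll triangulate it along with the other tall things.

```bash
cat >> h.py <<'E'
def tri(a,b,c1='scene',c2='side'):
    P=[]
    for c in(c1,c2):
        K,R,t=cam(c); P.append(K@np.c_[R,t])
    X=cv2.triangulatePoints(P[0],P[1],np.array(a,float),np.array(b,float)).ravel(); return X[:3]/X[3]
def tcp():
    from scipy.spatial.transform import Rotation as Ro
    s=bot.state(); q=s['tcp_rot']; return np.array(s['position']),Ro.from_quat([q[1],q[2],q[3],q[0]]).as_matrix()
def wcam():
    p,R=tcp(); k=bot.get_calibration('wrist'); M=np.array(k['mount']); return np.array(k['mtx']),R@M[:3,:3],p+R@M[:3,3]
def goto(x,y,z=None,frame=0):
    p,R=tcp(); d=np.array([x,y,p[2] if z is None else z])-p; return np.round(R.T@d/60,3)
E
python3 - <<'E'
from h import *
for n,a,b in [('scope tip',(297,102),(230,93)),('scope knob',(375,33),(295,18)),('cup top',(138,190),(113,232)),('scope body',(325,50),(252,40)),('yel spool',(260,228),(272,240))]:
    print(n,np.round(tri(a,b)))
print(bot.get_calibration('wrist')); print(goto(520,180,400))
c=cv2.resize(bot.get_image('scene')[160:310,120:340],None,fx=3.5,fy=3.5,interpolation=cv2.INTER_CUBIC);save('crop',c)
E
```

```text
scope tip [ 622. -179.  237.]
scope knob [ 444. -347.  429.]
cup top [799. 362.  76.]
scope body [ 561. -234.  380.]
yel spool [480. 320.  38.]
{'mtx': array([[328.52339616,   0.        , 280.44244389],
       [  0.        , 328.52339616, 214.52615015],
       [  0.        ,   0.        ,   1.        ]]), 'mount': array([[ 2.76237692e-04, -9.51846143e-01, -3.06575999e-01,
         8.56149378e+01],
       [ 9.99999120e-01,  6.60728579e-04, -1.15036566e-03,
         1.32822089e+00],
       [ 1.29753464e-03, -3.06575412e-01,  9.51845488e-01,
        -1.45073787e+02],
       [ 0.00000000e+00,  0.00000000e+00,  0.00000000e+00,
         1.00000000e+00]])}
[-7.736 -5.074 -2.673]
```

View pics/crop.png

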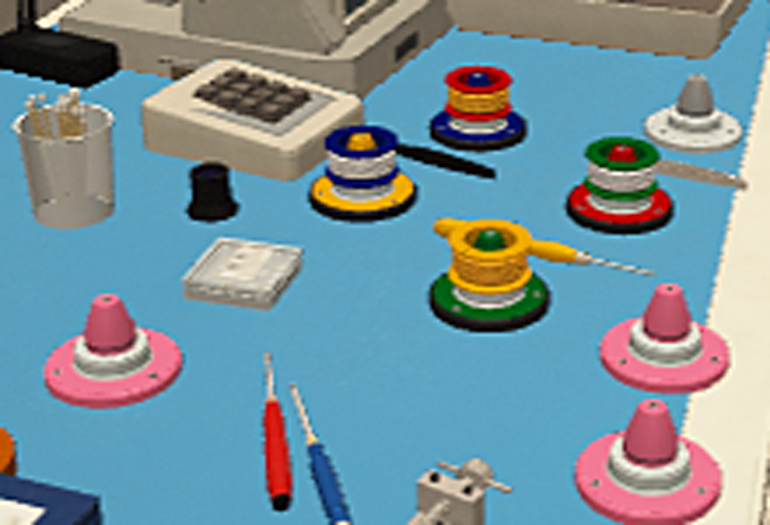

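The crop confirms the choice: the spools and spindles match the list above, and the pink ones at (108,360), (665,345) and (648,470) are empty decoys. The scope tip is clear at y≈-180. Next I'll move the wrist camera over the group.

```bash
python3 -m jog '[[1,-0.71,-0.52,-0.13,0],[1,-0.71,-0.52,-0.13,0],[1,-0.71,-0.52,-0.13,0],[1,-0.71,-0.52,-0.13,0],[1,-0.71,-0.52,-0.13,0]]' && python3 -m jog '[[1,-0.71,-0.52,-0.13,0],[1,-0.71,-0.52,-0.13,0],[1,-0.71,-0.52,-0.13,0],[1,-0.71,-0.52,-0.13,0],[1,-0.71,-0.52,-0.13,0]]' && python3 -m jog '[[1,0,0,0,0],[1,0,0,0,0]]'
cat >> h.py <<'E'
def wlook(names,save_as=None):
    K,R,o=wcam(); im=bot.get_image('wrist'); out={}
    if save_as: save(save_as,im)
    for n in names:
        r=[]
        for d in bot.cut_out('wrist',n):
            if d['score']<.3: continue
            m=d['region']; ys,xs=np.nonzero(m); r.append((round(float(d['score']),2),xs.mean().round(1),ys.mean().round(1),len(xs)))
        out[n]=r
    return out,(K,R,o)
def ray(W,uv):
    K,R,o=W; d=R@np.linalg.inv(K)@[uv[0],uv[1],1]; return o,d/np.linalg.norm(d)
def wplane(W,uv,z):
    o,d=ray(W,uv); return o+d*(z-o[2])/d[2]
N=[c+s for c in('red','yellow','green','blue') for s in('_spool','_spindle')]+['bare_spindle']
E
python3 - <<'E'
from h import *
print(tcp())
o,W=wlook(N,'w1'); np.savez('W1.npz',K=W[0],R=W[1],o=W[2])
for n in o: print(n,[(r,wplane(W,r[1:3],45 if 'spool' in n else 10).round()) for r in o[n]])
E
```

```text
time_s: 1.68
position: [310.9, 381.2, 279.1]
tcp_rot: [0.0, 0.117, 0.993, 0.0]
contact_force: [0.3, -0.1, 0.2]
gripper_width: 87.7
grip_force: 0.0
time_s: 2.3
position: [482.0, 180.0, 318.1]
tcp_rot: [0.0, 0.117, 0.993, 0.0]
contact_force: [0.5, 0.6, 0.6]
gripper_width: 88.4
grip_force: 0.0
time_s: 2.55
position: [480.9, 181.7, 317.5]
tcp_rot: [-0.0, 0.117, 0.993, 0.0]
contact_force: [0.2, 0.5, 0.8]
gripper_width: 88.1
grip_force: 0.0
(array([480.89858556, 181.7285653 , 317.50913739]), array([[-9.72708346e-01,  2.32030642e-01, -5.03670500e-04],
       [ 2.32030466e-01,  9.72708443e-01,  3.85458992e-04],
       [ 5.79362845e-04,  2.58072278e-04, -9.99999799e-01]]))
red_spool [((0.85, np.float64(240.7), np.float64(280.7), 1045), array([612.,  93.,  45.]))]
red_spindle [((0.89, np.float64(373.8), np.float64(42.4), 3599), array([348., 333.,  10.])), ((0.85, np.float64(263.5), np.float64(154.6), 1499), array([450., 166.,  10.])), ((0.79, np.float64(520.6), np.float64(220.8), 2395), array([630., 506.,  10.])), ((0.65, np.float64(464.3), np.float64(7.4), 804), array([336., 444.,  10.]))]
yellow_spool [((0.77, np.float64(389.7), np.float64(147.9), 1413), array([475., 325.,  45.])), ((0.54, np.float64(263.7), np.float64(154.9), 1628), array([447., 169.,  45.]))]
yellow_spindle [((0.78, np.float64(337.5), np.float64(253.8), 1091), array([620., 238.,  10.]))]
green_spool [((0.72, np.float64(261.3), np.float64(164.2), 1091), array([457., 163.,  45.]))]
green_spindle [((0.6, np.float64(376.4), np.float64(142.4), 1374), array([470., 319.,  10.]))]
blue_spool []
blue_spindle [((0.89, np.float64(243.5), np.float64(266.3), 1235), array([607.,  95.,  10.]))]
bare_spindle [((0.94, np.float64(156.7), np.float64(187.8), 2452), array([460.,   8.,  10.]))]
```

View pics/w1.png

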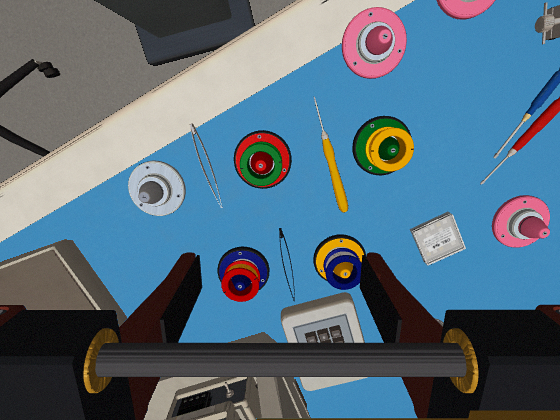

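The wrist view matches: the bare spindle is at (157,188), green-on-red at (263,160), yellow-on-green at (385,147), blue-on-yellow at (341,262) and red-on-blue at (243,275). The wrist centres differ from the scene ones by about 13 mm in y, so I'll check that and fit the ellipses of the top flanges.

```bash
python3 - <<'E'
from h import *
f=lambda x,y:(120+x/3.5,160+y/3.5)
print('bare base',onplane('scene',f(693,123),10).round(1)); print('red top',onplane('scene',f(478,79),49).round(1)); print('green top',onplane('scene',f(624,152),49).round(1)); print('yel top',onplane('scene',f(489,240),49).round(1));print('blue top',onplane('scene',f(361,141),49).round(1))
z=np.load('W1.npz'); W=(z['K'],z['R'],z['o'])
im=cv2.imread('pics/w1.png')[:,:,::-1].astype(int); hsv=cv2.cvtColor(im.astype(np.uint8),cv2.COLOR_RGB2HSV)
print('wrist hand-read: bare base',wplane(W,(157,188),10).round(1))
for n,uv in dict(green=(264,165),yel=(389.5,149),red=(240.5,282),blue=(343.5,270)).items(): print(n,wplane(W,uv,49).round(1))
c=cv2.resize(im[100:310,120:420].astype(np.uint8),None,fx=2.6,fy=2.6,interpolation=cv2.INTER_CUBIC); save('w1c',c)
E
```

```text
bare base [461.    7.2  10. ]
red top [612.7  96.8  49. ]
green top [454.2 165.3  49. ]
yel top [474.5 331.6  49. ]
blue top [628.2 243.9  49. ]
wrist hand-read: bare base [460.9   8.3  10. ]
green [458.6 166.6  49. ]
yel [475.4 323.2  49. ]
red [611.8  93.3  49. ]
blue [626.9 238.5  49. ]
```

View pics/w1c.png

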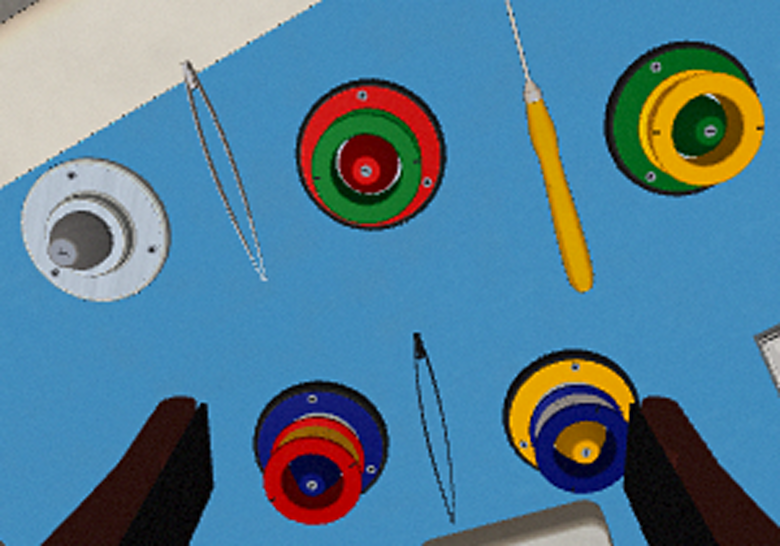

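```bash
python3 - <<'E'
from h import *
z=np.load('W1.npz'); W=(z['K'],z['R'],z['o'])
g=lambda x,y:(120+x/2.6,100+y/2.6); f=lambda x,y:(120+x/3.5,160+y/3.5)
for n,a in dict(bare=(63,252),red=(366,171),green=(710,131),blue=(311,485),yellow=(586,453)).items(): print('tip',n,wplane(W,g(*a),51.5).round(1))
for n,a in dict(green=(368,165.5),yellow=(701.5,128.5),red=(312,480.5),blue=(582,448)).items(): print('spool top',n,wplane(W,g(*a),49).round(1))
for n,a in dict(bare=(96,229),red=(371.5,154.5)).items(): print('base',n,wplane(W,g(*a),10).round(1))
def mid(a,b):
    o1,d1=ray(W,g(*a)); K,R,t=cam('scene'); d2=R.T@np.linalg.inv(K)@[*f(*b),1]; o2=-R.T@t; d2/=np.linalg.norm(d2)
    s=np.linalg.lstsq(np.c_[d1,-d2],o2-o1,rcond=None)[0]; p,q=o1+d1*s[0],o2+d2*s[1]; return ((p+q)/2).round(1),np.linalg.norm(p-q).round(1)
print('2-view bare tip',mid((63,252),(696,78))); print('green top',mid((368,165.5),(624,152))); print('red top',mid((312,480.5),(478,79))); print('blue top',mid((582,448),(361,141)));print('yel',mid((701.5,128.5),(489,240)))
E
```

```text
tip bare [462.5   6.   51.5]
tip red [458.2 162.7  51.5]
tip green [477.7 326.6  51.5]
tip blue [617.2  90.8  51.5]
tip yellow [632.6 239.7  51.5]
spool top green [456.2 164.   49. ]
spool top yellow [476.  323.5  49. ]
spool top red [615.9  91.4  49. ]
spool top blue [630.5 238.3  49. ]
base bare [460.9   8.2  10. ]
base red [456.5 163.6  10. ]
2-view bare tip (array([462.7,   4.4,  48.4]), np.float64(0.6))
green top (array([455.7, 163.7,  48.1]), np.float64(1.5))
red top (array([616.7,  90.5,  46.2]), np.float64(1.2))
blue top (array([632. , 238.5,  46.1]), np.float64(0.4))
yel (array([477.4, 325. ,  44.9]), np.float64(1.3))
```

Measured from two views, the spool tops are at 45–48 mm and the tip at 48 mm, which agrees with 49 and 51.5 within error. First move: approach above the green spool, then check the centring.

```bash
python3 -m jog '[[1,0.11,-0.13,0.8,0],[1,0.11,-0.13,0.8,0],[1,0.11,-0.13,0.8,0],[1,0,0,0.8,0],[1,0,0,0,0]]' 12
cat >> h.py <<'E'
COL=dict(red=((0,8),(172,180)),yellow=((18,35),),green=((45,85),),blue=((105,130),))
def center(W,im,c,xy,z=49,r=45):
    "centre of the spool's top flange: colour blob near the expected pixel, hull ellipse"
    K,R,o=W; p=K@(R.T@(np.array([*xy,z])-o)); uv=p[:2]/p[2]
    h=cv2.cvtColor(im,cv2.COLOR_RGB2HSV); m=np.zeros(h.shape[:2],np.uint8)
    for lo,hi in COL[c]: m|=((h[...,0]>=lo)&(h[...,0]<=hi)&(h[...,1]>120)&(h[...,2]>40)).astype(np.uint8)
    return uv,m
E
python3 - <<'E'
from h import *
W=wcam(); im=bot.get_image('wrist'); save('w2',im); np.savez('W2.npz',K=W[0],R=W[1],o=W[2])
p,R=tcp(); print(p); print('pixel under tcp z49',center(W,im,'green',p[:2])[0])
for d in bot.cut_out('wrist','green_spool')[:2]:
    ys,xs=np.nonzero(d['region']); print(d['score'],xs.min(),xs.max(),ys.min(),ys.max())
E
```

```text
time_s: 3.68
position: [454.0, 162.6, 121.6]
tcp_rot: [-0.004, 0.117, 0.993, -0.002]
contact_force: [-0.2, -0.3, 0.5]
gripper_width: 87.8
grip_force: 0.0
[455.65385063 163.14718249 124.94796555]
pixel under tcp z49 [280.56348016 237.90460755]
0.7 243 317 194 273
```

View pics/w2.png

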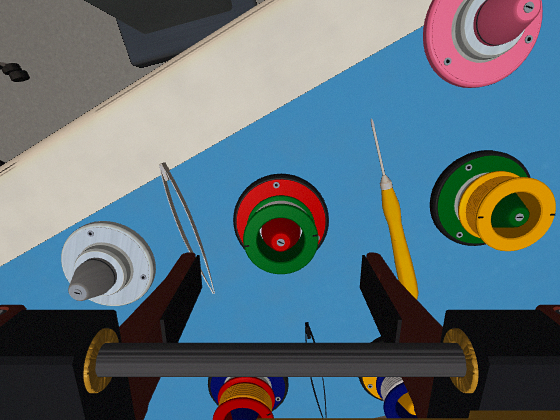

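Green is centred between the jaws at (280,236), against a predicted (281,238). I'll descend, grip at 15 N and lift.

```bash
python3 -m jog '[[1,0,0,0.6,0],[1,0,0,0.6,0],[1,0,0,0.3,0],[1,0,0,0,0],[0.4,0,0,0,0]]' 15; python3 -m jog '[[0.4,0,0,0,0],[0.4,0,0,0,0],[0.4,0,0,0,0],[0.4,0,0,0,0]]' 15
```

```text
time_s: 4.4
position: [457.8, 163.7, 37.9]
tcp_rot: [0.001, 0.117, 0.993, 0.001]
contact_force: [-0.6, 0.0, -0.1]
gripper_width: 80.7
grip_force: 0.0
time_s: 4.9
position: [456.7, 163.3, 36.2]
tcp_rot: [0.0, 0.117, 0.993, 0.0]
contact_force: [-0.3, -0.6, 3.6]
gripper_width: 53.8
grip_force: 15.0
```

```bash
python3 -m jog '[[0.4,0,0,-0.6,0],[0.4,0,0,-0.6,0],[0.4,-0.17,-0.63,0,0],[0.4,-0.17,-0.63,0,0],[0.4,-0.17,-0.63,0,0]]'; python3 -m jog '[[0.4,-0.17,-0.63,0,0],[0.4,0,0,0,0],[0.4,0,0,0,0]]'
cat >> h.py <<'E'
def pix(W,X):
    K,R,o=W; p=K@(R.T@(np.array(X,float)-o)); return (p[:2]/p[2]).round(1)
E
python3 - <<'E'
from h import *
p,R=tcp(); print(p,goto(461.5,7)); W=wcam(); im=bot.get_image('wrist'); save('w3',im)
print('tip px if',pix(W,(461.5,7,51.5)),'base',pix(W,(461.5,7,10)))
for d in bot.cut_out('wrist','bare_spindle')[:2]:
    ys,xs=np.nonzero(d['region']); print(d['score'],xs.min(),xs.max(),ys.min(),ys.max())
E
```

```text
time_s: 5.52
position: [459.7, 44.9, 107.3]
tcp_rot: [-0.0, 0.116, 0.993, -0.0]
contact_force: [-0.2, 0.1, -0.9]
gripper_width: 54.1
grip_force: 15.0
time_s: 5.9
position: [461.0, 7.2, 107.3]
tcp_rot: [-0.0, 0.117, 0.993, 0.0]
contact_force: [0.2, -0.1, -1.0]
gripper_width: 54.1
grip_force: 15.0
[460.97041252   7.16253858 107.32653584] [-0.009 -0.001 -0.   ]
tip px if [278.7 245.4] base [279.  224.4]
0.86 228 328 174 250
```

View pics/w3.png

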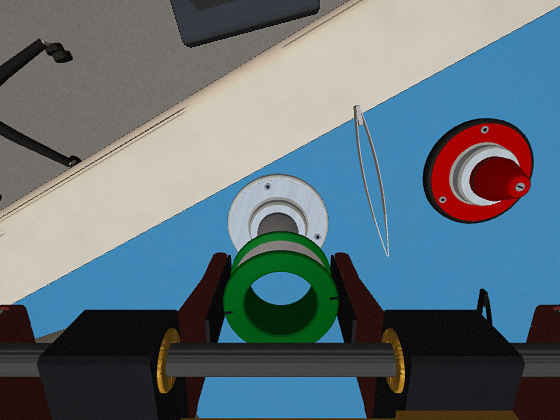

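The spool is held level at (280,292), and the bare base at (278,224) is where predicted. I'll lower it.

```bash
python3 -m jog '[[0.4,0,0,0.4,0],[0.4,0,0,0.4,0],[0.4,0,0,0.3,0],[0.4,0,0,0.1,0],[0.4,0,0,0,0]]'; python3 -m jog '[[0.4,0,0,0,0]]'
```

```text
time_s: 6.62
position: [461.1, 6.9, 36.0]
tcp_rot: [-0.0, 0.116, 0.993, -0.0]
contact_force: [-1.4, -0.4, -0.9]
gripper_width: 54.1
grip_force: 15.0
time_s: 6.75
position: [461.3, 6.9, 36.0]
tcp_rot: [0.0, 0.117, 0.993, -0.0]
contact_force: [-0.7, -1.5, -1.0]
gripper_width: 54.3
grip_force: 15.0
```

```bash
python3 -m jog '[[0.4,0,0,0.02,0],[1,0,0,0,0],[1,0,0,0,0],[1,0,0,0,0],[1,0,0,0,0]]'; python3 -m jog '[[1,0,0,-0.5,0],[1,0,0,-0.5,0],[1,0,0,-0.5,0],[1,-0.55,0.49,0,0],[1,-0.55,0.49,0,0]]';python3 -m jog '[[1,-0.55,0.49,0,0],[1,-0.55,0.49,0,0],[1,0,0,0,0],[1,0,0,0,0]]'
cat > chk.py <<'E'
import sys
from h import *
n,x,y,what=sys.argv[1],float(sys.argv[2]),float(sys.argv[3]),sys.argv[4]
p,R=tcp(); print('tcp',p.round(1),'goto',goto(x,y)); W=wcam(); im=bot.get_image('wrist'); save(n,im)
print('expect top(49)',pix(W,(x,y,49)),'x-range',pix(W,(x,y,49))[0]-27*W[0][0,0]/((W[1].T@(np.array([x,y,49])-W[2]))[2]),'base',pix(W,(x,y,10)))
for d in bot.cut_out('wrist',what)[:2]:
    m=d['region']; ys,xs=np.nonzero(m); print(round(float(d['score']),2),xs.min(),xs.max(),ys.min(),ys.max())
E
python3 chk.py w4 616.3 91 red_spool
```

```text
time_s: 7.38
position: [461.1, 6.8, 34.3]
tcp_rot: [-0.0, 0.117, 0.993, 0.0]
contact_force: [0.2, -0.8, -0.1]
gripper_width: 87.0
grip_force: 0.0
time_s: 8.0
position: [540.3, 49.1, 125.5]
tcp_rot: [0.001, 0.117, 0.993, 0.0]
contact_force: [-0.3, -0.5, -0.2]
gripper_width: 87.6
grip_force: 0.0
time_s: 8.5
position: [616.2, 90.4, 124.0]
tcp_rot: [-0.001, 0.117, 0.993, -0.0]
contact_force: [-0.5, 0.2, 1.2]
gripper_width: 87.8
grip_force: 0.0
tcp [616.2  90.4 124. ] goto [ 0.001  0.01  -0.   ]
expect top(49) [279.9 234.1] x-range 242.2693625545652 base [280.  217.1]
0.88 243 318 189 267
0.45 273 381 0 44
```

View pics/w4.png

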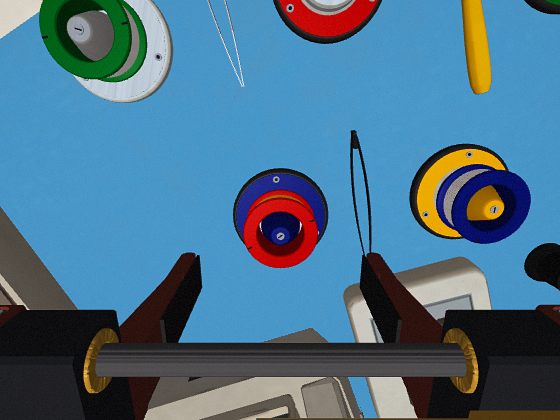

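The red spool top is at about (280,229) against an expected 234, so it sits slightly towards the robot, within the bore's play. I need to check the calculator corner near (350,285) against the right finger.

```bash
python3 - <<'E'
from h import *
W=wcam(); p,R=tcp()
for uv in [(347,290),(352,283),(400,276),(345,345),(478,258),(80,305)]: print(uv,wplane(W,uv,25).round(),wplane(W,uv,5).round())
for s in (-1,1): print([ (p+R@[a,s*b,0])[:2].round() for a in(-10,10) for b in(44,57.5)])
E
```

```text
(347, 290) [688. 132.  25.] [701. 133.   5.]
(352, 283) [683. 137.  25.] [695. 139.   5.]
(400, 276) [685. 177.  25.] [698. 182.   5.]
(345, 345) [743. 120.  25.] [760. 121.   5.]
(478, 258) [684. 241.  25.] [696. 252.   5.]
(80, 305) [650. -94.  25.] [ 659. -111.    5.]
[array([616.,  45.]), array([613.,  32.]), array([596.,  50.]), array([593.,  36.])]
[array([636., 131.]), array([639., 144.]), array([617., 135.]), array([620., 148.])]
```

```bash
python3 -m jog '[[1,0.02,0,0.6,0],[1,0,0,0.6,0],[1,0,0,0.26,0],[1,0,0,0,0],[0.4,0,0,0,0]]' 15; python3 -m jog '[[0.4,0,0,0,0],[0.4,0,0,0,0],[0.4,0,0,0,0],[0.4,0,0,0,0],[0.4,0,0,0,0]]' 15
```

```text
time_s: 9.22
position: [616.5, 90.8, 39.0]
tcp_rot: [0.001, 0.117, 0.993, 0.0]
contact_force: [-1.1, -0.3, 0.4]
gripper_width: 80.8
grip_force: 0.0
time_s: 9.85
position: [615.9, 90.9, 37.4]
tcp_rot: [0.0, 0.117, 0.993, 0.0]
contact_force: [-0.5, -0.6, 3.1]
gripper_width: 53.9
grip_force: 15.0
```

```bash
python3 -m jog '[[0.4,0,0,-0.6,0],[0.4,0,0,-0.6,0],[0.4,0.57,0.11,0,0],[0.4,0.57,0.11,0,0],[0.4,0.57,0.11,0,0]]'; python3 -m jog '[[0.4,0.57,0.11,0,0],[0.4,0.57,0.11,0,0],[0.4,0,0,0,0],[0.4,0,0,0,0]]'; python3 chk.py w5 457 163.3 red_spindle
```

```text
time_s: 10.48
position: [519.1, 134.2, 108.0]
tcp_rot: [-0.001, 0.117, 0.993, -0.0]
contact_force: [0.3, -0.0, -0.9]
gripper_width: 54.3
grip_force: 15.0
time_s: 10.98
position: [457.2, 162.4, 108.6]
tcp_rot: [0.0, 0.117, 0.993, -0.0]
contact_force: [-0.2, -0.2, -1.6]
gripper_width: 54.2
grip_force: 15.0
tcp [457.2 162.4 108.6] goto [ 0.007  0.014 -0.   ]
expect top(49) [280.1 241.8] x-range 239.95488157294608 base [280.2 222.6]
0.78 230 329 171 247
0.58 431 557 0 80
```

View pics/w5.png

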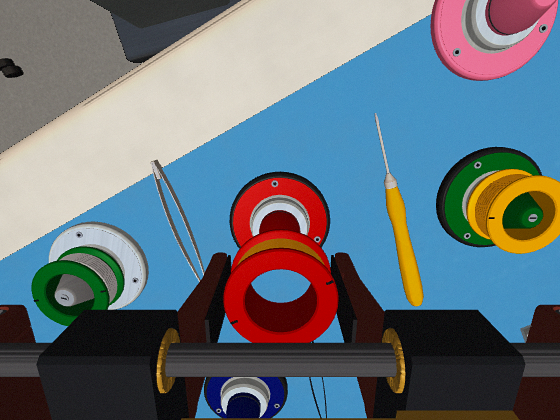

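The red spool is level at (280,290) and the red spindle at (280,222) is aligned. I'll lower, release, and go to the blue spool at (631,239).

```bash
python3 -m jog '[[0.4,0.01,0.01,0.4,0],[0.4,0,0,0.4,0],[0.4,0,0,0.3,0],[0.4,0,0,0.12,0],[0.4,0,0,0,0]]'; python3 -m jog '[[0.4,0,0,0,0]]'; python3 -m jog '[[1,0,0,0,0],[1,0,0,0,0],[1,0,0,0,0],[1,0,0,0,0]]'
```

```text
time_s: 11.7
position: [457.1, 163.1, 36.2]
tcp_rot: [0.0, 0.117, 0.993, -0.0]
contact_force: [-0.8, -1.0, 0.7]
gripper_width: 54.6
grip_force: 15.0
time_s: 11.82
position: [457.1, 163.1, 36.2]
tcp_rot: [0.001, 0.117, 0.993, -0.0]
contact_force: [0.0, -0.8, 1.9]
gripper_width: 54.2
grip_force: 15.0
time_s: 12.32
position: [456.4, 163.3, 35.6]
tcp_rot: [-0.0, 0.117, 0.993, -0.0]
contact_force: [-0.2, -0.4, -1.2]
gripper_width: 87.2
grip_force: 0.0
```

```bash
python3 -m jog '[[1,0,0,-0.5,0],[1,0,0,-0.5,0],[1,0,0,-0.5,0],[1,-0.63,0.48,0,0],[1,-0.63,0.48,0,0]]';python3 -m jog '[[1,-0.63,0.48,0,0],[1,-0.63,0.47,0,0],[1,0,0,0,0],[1,0,0,0,0]]'; python3 chk.py w6 631 239 blue_spool
```

```text
time_s: 12.95
position: [544.8, 202.4, 127.0]
tcp_rot: [0.001, 0.117, 0.993, 0.001]
contact_force: [0.5, -0.3, 0.6]
gripper_width: 87.7
grip_force: 0.0
time_s: 13.45
position: [629.5, 239.6, 125.2]
tcp_rot: [-0.001, 0.117, 0.993, -0.0]
contact_force: [0.3, -0.5, 1.1]
gripper_width: 87.7
grip_force: 0.0
tcp [629.5 239.6 125.2] goto [-0.026 -0.003 -0.   ]
expect top(49) [278.8 235.6] x-range 241.43022081768618 base [279.1 218.5]
0.72 243 316 191 269
```

View pics/w6.png

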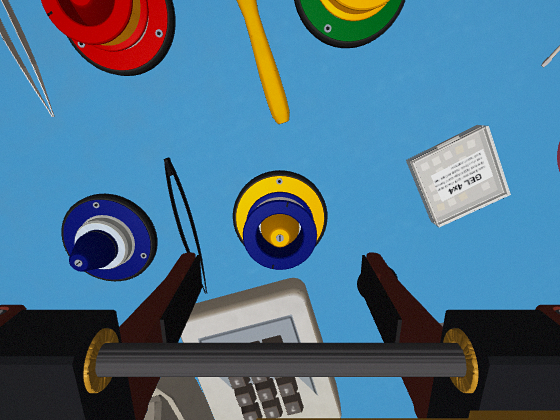

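The blue spool is centred at (280,232). A black cap shows just behind the right finger, at about (378,278), so I'll locate it before descending.

```bash
python3 - <<'E'
from h import *
f=lambda x,y:(120+x/3.5,160+y/3.5)
print('top',tri(f(210,170),(162,238)).round(),'base',onplane('scene',f(213,212),3).round(), 'base side',onplane('side',(162,252),3).round())
print('base edges',onplane('scene',f(188,212),3).round(),onplane('scene',f(238,212),3).round())
im=cv2.imread('pics/w4.png'); 
p,R=tcp()
print([ (p+R@[a,b,0])[:2].round() for a in(-10,10) for b in(44,57.5)], [ (p+R@[a,b,0])[:2].round() for a in(-37.5,37.5) for b in(-89,89)])
E
```

```text
top [715. 309.  32.] base [709. 317.   3.] base side [716. 318.   3.]
base edges [724. 326.   3.] [693. 308.   3.]
[array([649., 280.]), array([652., 293.]), array([630., 285.]), array([633., 298.])] [array([645., 144.]), array([687., 317.]), array([572., 162.]), array([614., 335.])]
```

The cap is at (712,315), 32 mm high, so it is clear. I'll descend and grip.

```bash
python3 -m jog '[[1,0,0,0.6,0],[1,0,0,0.6,0],[1,0,0,0.27,0],[1,0,0,0,0],[0.4,0,0,0,0]]' 15; python3 -m jog '[[0.4,0,0,0,0],[0.4,0,0,0,0],[0.4,0,0,0,0],[0.4,0,0,0,0],[0.4,0,0,0,0]]' 15
```

```text
time_s: 14.18
position: [630.9, 240.0, 39.8]
tcp_rot: [0.001, 0.117, 0.993, 0.001]
contact_force: [0.2, 0.9, 0.4]
gripper_width: 80.8
grip_force: 0.0
time_s: 14.8
position: [630.4, 239.8, 38.0]
tcp_rot: [0.0, 0.117, 0.993, 0.0]
contact_force: [-0.4, -0.5, 2.7]
gripper_width: 53.8
grip_force: 15.0
```

```bash
python3 -m jog '[[0.4,0,0,-0.6,0],[0.4,0,0,-0.6,0],[0.4,-0.09,-0.62,0,0],[0.4,-0.09,-0.62,0,0],[0.4,-0.09,-0.62,0,0]]'; python3 -m jog '[[0.4,-0.08,-0.61,0,0],[0.4,0,0,0,0],[0.4,0,0,0,0]]'; python3 chk.py w7 616 91 blue_spindle
```

```text
time_s: 15.42
position: [619.5, 126.5, 108.8]
tcp_rot: [-0.0, 0.116, 0.993, -0.0]
contact_force: [0.7, -0.5, -1.2]
gripper_width: 53.4
grip_force: 15.0
time_s: 15.8
position: [616.1, 91.2, 109.1]
tcp_rot: [-0.0, 0.117, 0.993, 0.0]
contact_force: [0.8, 0.1, -0.8]
gripper_width: 53.6
grip_force: 15.0
tcp [616.1  91.2 109.1] goto [ 0.001 -0.003 -0.   ]
expect top(49) [278.5 242.1] x-range 238.45529565105227 base [278.8 223. ]
0.69 229 329 172 248
```

View pics/w7.png

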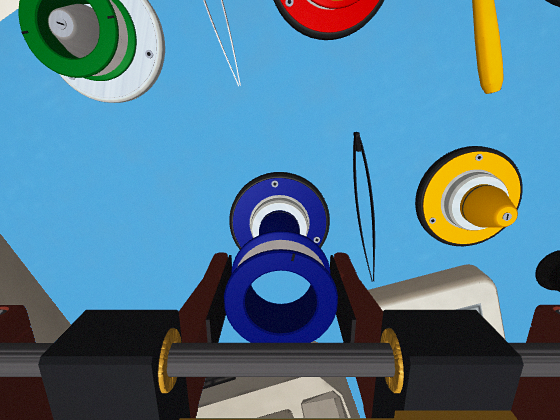

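The blue spool is level at (280,290), and the spindle at (279,222) is as expected. I'll lower and release.

```bash
python3 -m jog '[[0.4,0,0,0.4,0],[0.4,0,0,0.4,0],[0.4,0,0,0.3,0],[0.4,0,0,0.12,0],[0.4,0,0,0,0]]'; python3 -m jog '[[0.4,0,0,0,0]]'; python3 -m jog '[[1,0,0,0,0],[1,0,0,0,0],[1,0,0,0,0],[1,0,0,0,0]]'
```

```text
time_s: 16.52
position: [616.5, 91.4, 37.1]
tcp_rot: [0.0, 0.116, 0.993, 0.0]
contact_force: [-0.7, -0.2, 0.8]
gripper_width: 53.4
grip_force: 15.0
time_s: 16.65
position: [616.6, 91.3, 37.1]
tcp_rot: [0.001, 0.116, 0.993, 0.0]
contact_force: [-1.2, 0.9, 3.2]
gripper_width: 53.5
grip_force: 15.0
time_s: 17.15
position: [616.1, 90.6, 36.1]
tcp_rot: [-0.0, 0.117, 0.993, -0.0]
contact_force: [0.1, 0.3, -0.0]
gripper_width: 87.0
grip_force: 0.0
```

```bash
python3 -m jog '[[1,0,0,-0.5,0],[1,0,0,-0.5,0],[1,0,0,-0.5,0],[1,0.63,0.65,0,0],[1,0.63,0.65,0,0]]';python3 -m jog '[[1,0.63,0.65,0,0],[1,0.64,0.65,0,0],[1,0.64,0.65,0,0],[1,0,0,0,0],[1,0,0,0,0]]'; python3 chk.py w8 476.5 324.5 yellow_spool
```

```text
time_s: 17.77
position: [560.5, 184.7, 126.8]
tcp_rot: [0.001, 0.118, 0.993, 0.0]
contact_force: [0.9, 1.0, 0.0]
gripper_width: 87.8
grip_force: 0.0
time_s: 18.4
position: [476.5, 324.3, 126.2]
tcp_rot: [0.0, 0.116, 0.993, -0.0]
contact_force: [0.0, -1.1, 0.3]
gripper_width: 87.8
grip_force: 0.0
tcp [476.5 324.3 126.2] goto [ 0.     0.004 -0.   ]
expect top(49) [279.3 232.9] x-range 241.99769726449807 base [279.6 216.1]
0.73 245 319 189 266
```

View pics/w8.png

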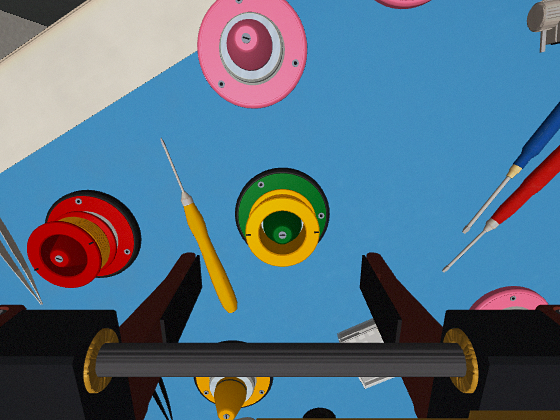

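The yellow spool is at (282,230), about 2 mm off, so I'll correct for that. The screwdriver handle passes about 10 mm outside the finger and below its tip.

```bash
python3 -m jog '[[1,0.03,0.03,0.6,0],[1,0,0,0.6,0],[1,0,0,0.27,0],[1,0,0,0,0],[0.4,0,0,0,0]]' 15; python3 -m jog '[[0.4,0,0,0,0],[0.4,0,0,0,0],[0.4,0,0,0,0],[0.4,0,0,0,0],[0.4,0,0,0,0]]' 15
```

```text
time_s: 19.12
position: [476.1, 326.9, 39.8]
tcp_rot: [0.001, 0.117, 0.993, 0.001]
contact_force: [0.5, 0.6, 0.1]
gripper_width: 80.6
grip_force: 0.0
time_s: 19.75
position: [475.2, 326.8, 38.6]
tcp_rot: [0.0, 0.117, 0.993, 0.0]
contact_force: [-1.1, 1.0, 3.7]
gripper_width: 52.9
grip_force: 15.0
```

```bash
python3 -m jog '[[0.4,0,0,-0.6,0],[0.4,0,0,-0.6,0],[0.4,-0.57,-0.16,0,0],[0.4,-0.57,-0.16,0,0],[0.4,-0.57,-0.16,0,0]]'; python3 -m jog '[[0.4,-0.57,-0.16,0,0],[0.4,-0.57,-0.17,0,0],[0.4,0,0,0,0],[0.4,0,0,0,0]]'; python3 chk.py w9 630.5 239.3 yellow_spindle
```

```text
time_s: 20.38
position: [568.7, 274.4, 109.3]
tcp_rot: [-0.0, 0.116, 0.993, -0.0]
contact_force: [-0.3, 0.8, -0.0]
gripper_width: 52.7
grip_force: 14.9
time_s: 20.88
position: [629.4, 240.1, 109.1]
tcp_rot: [-0.001, 0.117, 0.993, -0.0]
contact_force: [-0.6, -0.2, -1.1]
gripper_width: 52.7
grip_force: 14.9
tcp [629.4 240.1 109.1] goto [-0.021 -0.008 -0.   ]
expect top(49) [278.2 244. ] x-range 238.2462107879496 base [278.6 224.7]
0.73 229 330 174 250
```

View pics/w9.png

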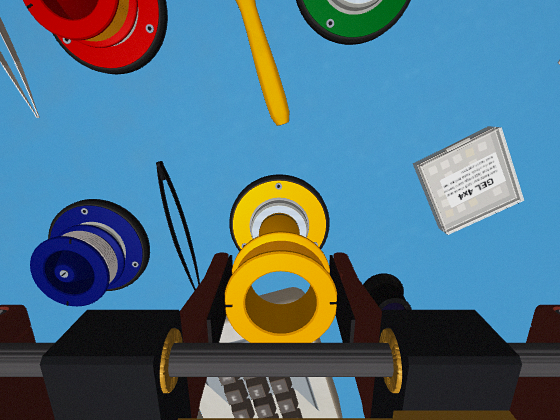

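The yellow spool is at (281,291), over its spindle at (279,224). I'll lower and release.

```bash
python3 -m jog '[[0.4,-0.01,0,0.4,0],[0.4,0,0,0.4,0],[0.4,0,0,0.3,0],[0.4,0,0,0.12,0],[0.4,0,0,0,0]]'; python3 -m jog '[[0.4,0,0,0,0]]'; python3 -m jog '[[1,0,0,0,0],[1,0,0,0,0],[1,0,0,0,0],[1,0,0,0,0]]'
```

```text
time_s: 21.6
position: [630.6, 240.2, 38.0]
tcp_rot: [0.001, 0.116, 0.993, 0.0]
contact_force: [-0.9, -0.2, 2.0]
gripper_width: 52.5
grip_force: 15.0
time_s: 21.72
position: [630.8, 240.1, 38.0]
tcp_rot: [0.0, 0.116, 0.993, 0.0]
contact_force: [-2.2, 1.6, 3.7]
gripper_width: 52.5
grip_force: 15.0
time_s: 22.22
position: [630.7, 239.6, 36.7]
tcp_rot: [-0.0, 0.117, 0.993, -0.0]
contact_force: [0.2, -0.8, 0.0]
gripper_width: 86.9
grip_force: 0.0
```

```bash
python3 -m jog '[[1,0,0,-0.5,0],[1,0,0,-0.5,0],[1,0,0,-0.5,0],[1,0.31,-0.74,0,0],[1,0.31,-0.74,0,0]]';python3 -m jog '[[1,0.31,-0.74,0,0],[1,0.31,-0.74,0,0],[1,0.3,-0.74,0,0],[1,0.31,-0.73,0,0],[1,0,0,0,0]]'; python3 -m jog '[[1,0,0,0,0]]'; python3 chk.py w10 461.3 7 green_spool
```

```text
time_s: 22.85
position: [573.5, 161.2, 127.1]
tcp_rot: [0.0, 0.116, 0.993, 0.0]
contact_force: [0.3, -0.5, 0.1]
gripper_width: 87.8
grip_force: 0.0
time_s: 23.48
position: [460.1, 4.9, 127.2]
tcp_rot: [0.001, 0.118, 0.993, -0.0]
contact_force: [0.6, -0.4, -0.3]
gripper_width: 87.5
grip_force: 0.0
time_s: 23.6
position: [461.5, 7.0, 127.2]
tcp_rot: [0.001, 0.117, 0.993, 0.0]
contact_force: [-0.8, 0.3, -0.7]
gripper_width: 88.0
grip_force: 0.0
tcp [461.5   7.  127.2] goto [ 0.003 -0.001 -0.   ]
expect top(49) [278.9 232.2] x-range 241.73260173803436 base [279.1 215.5]
0.59 243 317 189 266
0.28 413 509 117 214
```

View pics/w10.png

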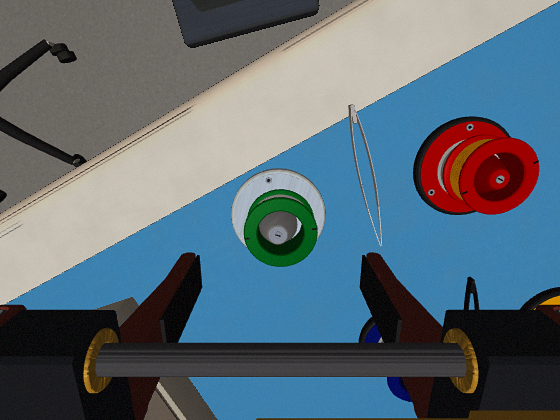

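Green is centred at (281,229). I'll descend, grip, lift and carry it to the green spindle.

```bash
python3 -m jog '[[1,0.02,0.01,0.6,0],[1,0,0,0.6,0],[1,0,0,0.28,0],[1,0,0,0,0],[0.4,0,0,0,0]]' 15; python3 -m jog '[[0.4,0,0,0,0],[0.4,0,0,0,0],[0.4,0,0,0,0],[0.4,0,0,0,0],[0.4,0,0,0,0]]' 15; python3 -m jog '[[0.4,0,0,-0.6,0],[0.4,0,0,-0.6,0],[0.4,0,0,0,0]]'; python3 -c "
from h import *
print(goto(476.5,326))"
```

```text
time_s: 24.32
position: [461.1, 7.8, 39.5]
tcp_rot: [0.001, 0.116, 0.993, 0.0]
contact_force: [0.1, -0.8, 0.8]
gripper_width: 81.1
grip_force: 0.0
time_s: 24.95
position: [460.3, 7.2, 38.7]
tcp_rot: [0.0, 0.117, 0.993, -0.0]
contact_force: [-2.2, -2.4, 4.3]
gripper_width: 54.2
grip_force: 15.0
time_s: 25.32
position: [461.6, 7.9, 112.7]
tcp_rot: [0.003, 0.117, 0.993, 0.001]
contact_force: [0.6, 0.6, -1.7]
gripper_width: 53.7
grip_force: 15.0
[9.860e-01 5.216e+00 3.000e-03]
```

```bash
python3 -m jog '[[0.4,0.14,0.745,0,0],[0.4,0.14,0.745,0,0],[0.4,0.14,0.745,0,0],[0.4,0.14,0.745,0,0],[0.4,0.14,0.745,0,0]]'; python3 -m jog '[[0.4,0.14,0.745,0,0],[0.4,0.14,0.745,0,0],[0.4,0,0,0,0],[0.4,0,0,0,0]]'; python3 chk.py w11 476.5 326 green_spindle; python3 -c "
from h import *
im=cv2.cvtColor(cv2.imread('pics/w11.png'),cv2.COLOR_BGR2HSV)
m=(im[...,0]>85)&(im[...,0]<105)&(im[...,1]>120)  # blue bench
for r in (190,200,210,220,230): 
    x=np.nonzero(~m[r])[0]; x=x[(x>200)&(x<360)]; print(r,x.min(),x.max(),len(x))
c=np.nonzero(~m[:,279])[0]; c=c[c>120]; print('col',c.min())
"
```

```text
time_s: 25.95
position: [470.0, 236.2, 107.7]
tcp_rot: [-0.001, 0.117, 0.993, -0.0]
contact_force: [0.0, -1.2, -0.1]
gripper_width: 54.0
grip_force: 15.0
time_s: 26.45
position: [474.6, 325.0, 108.1]
tcp_rot: [-0.001, 0.116, 0.993, -0.001]
contact_force: [-0.8, -0.5, -1.0]
gripper_width: 53.6
grip_force: 15.0
tcp [474.6 325.  108.1] goto [-0.026  0.023 -0.   ]
expect top(49) [281. 245.] x-range 240.88607080915398 base [281.1 225.5]
0.94 231 332 174 248
190 245 318 74
200 238 325 88
210 234 329 96
220 232 331 100
230 233 331 99
col 175
```

```bash
python3 -m jog '[[0.4,-0.02,0.02,0.4,0],[0.4,0,0,0.4,0],[0.4,0,0,0.3,0],[0.4,0,0,0.12,0],[0.4,0,0,0,0]]'; python3 -m jog '[[0.4,0,0,0,0]]'
```

```text
time_s: 27.18
position: [477.1, 325.8, 37.8]
tcp_rot: [0.0, 0.117, 0.993, -0.0]
contact_force: [-1.8, -2.5, 3.8]
gripper_width: 53.6
grip_force: 15.0
time_s: 27.3
position: [477.1, 325.8, 37.8]
tcp_rot: [0.0, 0.117, 0.993, -0.0]
contact_force: [-3.6, -4.7, 6.5]
gripper_width: 54.1
grip_force: 15.0
```

Green is seated: there is contact at the same height as the grasp. I'll release, back off to the overview pose and verify all the spools by numbers.

```bash
python3 -m jog '[[1,0,0,0,0],[1,0,0,0,0],[1,0,0,0,0],[1,0,0,0,0]]'; python3 -m jog '[[1,0,0,-0.5,0],[1,0,0,-0.8,0],[1,0,-0.6,-0.8,0],[1,0,-0.6,-0.8,0],[1,0,-0.6,-0.8,0]]'; python3 -m jog '[[1,0,-0.6,-0.8,0],[1,0,0,0,0],[1,0,0,0,0]]'
python3 - <<'E'
from h import *
S=dict(red=(457,163.3),yellow=(630.5,239.5),green=(476.5,325.8),blue=(616.3,91))
W=wcam(); im=bot.get_image('wrist'); save('w12',im); print(tcp()[0].round())
bot.get_image('scene'); 
for n,(x,y) in S.items():
    u=pix(W,(x,y,49)); b=pix(W,(x,y,10)); print(n,'expect top',u,'base',b)
    for c in ('_spool','_spindle'):
        for d in bot.cut_out('wrist',n+c)[:2]:
            ys,xs=np.nonzero(d['region']); print('  ',c,round(float(d['score']),2),xs.min(),xs.max(),ys.min(),ys.max(),'mid',(xs.min()+xs.max())/2,(ys.min()+ys.max())/2)
# top-flange fit: colour pixels at expected ring r=22 vs z=49; score over tilt-free height
h=cv2.cvtColor(im,cv2.COLOR_RGB2HSV)
for n,(x,y) in S.items():
    row=[]
    for z in (43,46,49,52,55,60):
        best=0
        for dx in range(-4,5,1):
            for dy in range(-4,5,1):
                t=np.linspace(0,2*np.pi,48,endpoint=False); f=0
                for r,want in ((25.5,1),(19,1),(29.5,0)):
                    P=np.array([pix(W,(x+dx+r*np.cos(a),y+dy+r*np.sin(a),z)) for a in t]).round().astype(int)
                    P=P[(P[:,0]>=0)&(P[:,0]<560)&(P[:,1]>=0)&(P[:,1]<420)]
                    if not len(P): continue
                    H=h[P[:,1],P[:,0]]; m=np.zeros(len(P),bool)
                    for lo,hi in COL[n]: m|=(H[:,0]>=lo)&(H[:,0]<=hi)&(H[:,1]>120)
                    if want: f+=m.mean()
                    else: f-=0.5*m.mean()
                if f>best: best,bd=f,(dx,dy)
        row.append((z,round(best,2),bd))
    print(n,row)
E
```

```text
time_s: 27.8
position: [476.8, 326.6, 36.6]
tcp_rot: [-0.0, 0.117, 0.993, -0.0]
contact_force: [0.9, -1.4, 0.6]
gripper_width: 87.1
grip_force: 0.0
time_s: 28.42
position: [451.3, 220.5, 260.4]
tcp_rot: [0.0, 0.116, 0.993, 0.0]
contact_force: [1.1, -0.3, -0.1]
gripper_width: 88.1
grip_force: 0.0
time_s: 28.8
position: [443.6, 186.6, 306.2]
tcp_rot: [-0.0, 0.117, 0.993, 0.0]
contact_force: [-0.6, 0.5, -0.3]
gripper_width: 88.1
grip_force: 0.0
[443. 187. 305.]
red expect top [264.3 195.4] base [265.6 188.3]
   _spool 0.66 243 286 171 215 mid 264.5 193.0
   _spindle 0.96 494 552 223 272 mid 523.0 247.5
   _spindle 0.74 237 293 159 208 mid 265.0 183.5
yellow expect top [347.4 299.9] base [342.4 285.6]
   _spool 0.92 328 366 276 316 mid 347.0 296.0
   _spool 0.48 316 360 260 305 mid 338.0 282.5
   _spindle 0.79 316 361 259 305 mid 338.5 282.0
green expect top [394.7 180.9] base [385.2 174.9]
   _spool 0.93 369 416 159 203 mid 392.5 181.0
   _spindle 0.64 356 412 145 202 mid 384.0 173.5
blue expect top [242.6 312.4] base [245.4 297.4]
   _spool 0.59 225 263 287 328 mid 244.0 307.5
   _spindle 0.74 220 272 272 317 mid 246.0 294.5
red [(43, np.float64(1.69), (2, 0)), (46, np.float64(1.71), (1, 0)), (49, np.float64(1.7), (0, 0)), (52, np.float64(1.69), (-1, 0)), (55, np.float64(1.69), (-2, 1)), (60, np.float64(1.7), (-3, 1))]
yellow [(43, np.float64(1.7), (4, -2)), (46, np.float64(1.74), (4, 0)), (49, np.float64(1.73), (2, 0)), (52, np.float64(1.7), (0, 0)), (55, np.float64(1.69), (-4, 1)), (60, np.float64(1.51), (-4, -4))]
green [(43, np.float64(1.84), (4, 1)), (46, np.float64(1.84), (4, 1)), (49, np.float64(1.82), (2, 0)), (52, np.float64(1.8), (1, -1)), (55, np.float64(1.77), (0, -2)), (60, np.float64(1.75), (-1, -3))]
blue [(43, np.float64(1.92), (4, -1)), (46, np.float64(1.94), (3, 0)), (49, np.float64(1.93), (2, 1)), (52, np.float64(1.92), (-1, 2)), (55, np.float64(1.92), (-3, 3)), (60, np.float64(1.61), (-4, 4))]
```

All four spool tops fit at their own spindles at about 49 mm. The bare spindle is empty and the gripper is clear.

```bash
python3 -c "
from plant import bot
print(bot.sign_off())"
```

```text
the job is handed in; nothing more can be done
None
```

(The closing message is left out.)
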